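# Roll the long sample tube onto the barcode reader's line and scan it

## Robot

A 6-joint arm with a two-finger parallel gripper is mounted at the origin on the work surface. World frame = base frame: x ahead of the robot, y to its left, z up, the work surface at z = 0. Lengths are in m, angles in rad, forces in N, time in s.
With the tool pointing down it reaches from about 0.35 to 0.775 m from the base axis. Payload 7.3 kg.
Tool frame: the origin (TCP) lies between the finger pads; the fingertips stand 17 mm ahead of it and the grasp point (between the pads) lies 2 mm behind it; z points along the fingers, y is the line along which they close (so a half turn about z gives the same grasp; the last joint's range is limited). The gripper opens to 92 mm and grips with 3 to 60 N. Pads are 19 mm wide; open, the fingers measure 130 mm over their backs; the gripper's body (75 mm by 190 mm) begins 47 mm behind the grasp point.
Start: joints at [1.063, 0.342, 1.524, -0, 1.275, -0.146], TCP at [0.186, 0.491, 0.244] pointing down, gripper open.
Joint ranges: [-2.53, 2.53], [-0.77, 2.02], [0.04, 2.7], [-1, 4.14], [0.28, 2.66], [-3.11, 3.11]. Speed limits (rad/s): [2.57, 2.57, 3.14, 3.14, 3.14, 3.14].

## Interface

Orientations are given as [roll, pitch, yaw] about the fixed x, y, z axes, in that order (R = Rz(yaw) Ry(pitch) Rx(roll)).
In Python, from cell import robot, optics gives the robot as it stands.
- The arm moves only by the tool play_rows, never from a script. Its argument "rows" is a list of rows, each a list of 7 numbers: the shift along the tool's x, y, z in cm, then the turn, a rotation vector about the tool's x, y, z in rad, then the opening, from 0 (shut) to 1 (fully open). In form: [[tx, ty, tz, wx, wy, wz, grip], ...]. A call has 1 to 20 rows; each row is the pose to reach, as a shift and turn from the pose commanded when the call began, along the tool's axes at that moment; what a row does not reach only later rows make up. A row lasts 1/10 s, in which the tool goes at most 50 mm and 8.59 degrees, less where a joint would pass 70% of its speed; a pose out of reach is approached as far as the arm can. A call with a gripper value outside its range is refused whole. The fingers move at their own pace and stop on an object; "squeeze" is the grip in N (left out, the last holds). Time passes only in rows, so rows that repeat a pose let the fingers close. It gives the time, the measured TCP pose, the force, the opening and the grip force at its end, in the units of the state.
- robot.observe(): the state, without advancing time (a new reading comes with each control period).
- optics.read_camera(name): name is "side" or "top" or "wrist"; returns (picture, depth): 480x640x3 uint8, red, green, blue; 480x640 float32, m along the optical axis (not along the pixel's ray), 0 where there is no reading.
- optics.camera_model(name): a dict with "fx", "fy", "cx", "cy" (pixels), "dist" ([k1, k2, p1, p2, k3] as OpenCV has them; the pictures are not rectified), "origin" and "rotation" of the camera in the world; the wrist camera has in their place "tool_from_camera" (4x4, takes a point from camera to tool coordinates, whose origin is the TCP and whose axes are the flange's). Camera axes: x right, y up, looking along -z (the intrinsics and any distortion apply to the point x, -y, -z); pixel columns grow to the right and rows downward; lengths in m; the calibration is good to about 2 mm. A picture is of the moment at which its call begins: read the wrist's pose just before it. camera_model takes no time and is no camera call.
- robot.hand_in(): hands the job in; it is judged then, once.
The state is a dict: "time": time; "qpos": joint angles; "qvel": joint speeds; "joint_efforts": joint torques, N m; "tool_pos": TCP position; "tool_rot": TCP orientation; "contact_force": force on the tool from outside, world axes, zero at the start; "torque": the same for the moment, N m; "opening": finger opening in m; "grip_force": force on a finger pad.
Only numpy, scipy, OpenCV 4.12 (cv2) and the standard library are available. Lean on these libraries where they do the work, as an engineer would, in place of code of your own. Each camera call takes 0.05 s, during which the arm holds its last target. There are 200 camera calls.

## Task

Scan the longer of the two sample tubes lying on the barcode reader's plate: push its top sideways with your fingertips so that it rolls, without being picked up, until it lies at rest on the marked reading line, along it; then press the scan key fully down and let it come up again. Leave the shorter tube and the two dropper vials where they are.

Things in the scene. Friction and masses are not known exactly. Their poses are not given: they have to be found in the camera images.
- reader: Fixed barcode reader; grey base 180 mm (x) by 330 mm (y -145 to 185 mm), top 10 mm above the bench; origin on the bench under the middle of the line, z up. Bare metal plate (x -83 to 83, y -89 to 89 mm) flush with the base. Scan key at the -y end; at the +y end a foot (x -38 to 38 mm, 32 mm high) and a column with the reading head: y 120 to 190 mm, x -40 to 40 mm, up to 175 mm above the bench.
- read_line (a point): Middle of the marked reading line, a straight black line 3 mm wide and 150 mm long with a short cross bar at each end, flat on the plate, 10 mm above the bench. The line runs along this frame's y axis; this frame is parallel to the reader's.
- long_tube: Tube to scan: closed, rigid, 16 mm in diameter, 100 mm long, round ends, red cap at +y, white label with black rings; 22 g. Lies 38 to 55 mm to either side of the line, nearly parallel to it. Rolls straight; stops within a few mm when not pushed. Origin mid-length on its axis, 18 mm above the bench; y runs along the tube, x and z turn with it. Its top pushed, it moves half as far as the finger.
- short_tube: The tube to be left alone: same make, 13 mm in diameter and 75 mm long, lying on the plate 38 to 55 mm to the other side of the line. Origin in the middle of its length, on its axis; its y axis runs along the tube. It rolls just as easily.
- scan_key_top (a point): Centre of the top face of the scan key, a round grey push key 28 mm in diameter in a black collar, on the reader's base 117 mm to the -y side of the middle of the line; its top stands 32 mm above the bench, 10 mm above its collar. It is pressed straight down.
- scan_key (a joint): Travel of the scan key in m: 0 up, 0.006 fully down. A spring lifts it again; it starts to go down at 1.5 N and takes 5 N fully down.
- vial_near: Loose amber dropper vial standing on the bench beside the reader on its -x side: 25 mm in diameter, 68 mm high with its black cap and rubber bulb. Origin at the centre of its underside. To be left alone.
- vial_far: Loose amber dropper vial like the other, standing on the bench beside the reader on its +x side. Origin at the centre of its underside. To be left alone.

How it is judged:
On the way, in this order (a step that is already met when the one before it is completed fails the run):
1. the long tube has rolled (not slid) at least a quarter turn (angle between long_tube's own z axis and vertical above 1.5 rad), for 0.02 s.
2. the long tube lies at rest on the reading line (x of long_tube in the frame of read_line between -0.005 and 0.005 m and y of long_tube in the frame of read_line between -0.025 and 0.025 m and angle between the y axis of long_tube and the y axis of read_line, either way round below 0.14 rad and linear speed of long_tube below 0.01 m/s), for 0.2 s.
3. with the tube on the line, the scan key is pressed fully down (value of joint scan_key above 0.0045 m and x of long_tube in the frame of read_line between -0.005 and 0.005 m and angle between the y axis of long_tube and the y axis of read_line, either way round below 0.14 rad), for 0.05 s.
At the end, for the whole second after the job is handed in: The long tube is at rest on the plate, its axis within 5 mm of the line's middle, 0.14 rad of its direction, 25 mm endways; the key was pressed past 4.5 mm with the tube there and is up again; the short tube is within 10 mm and the vials within 20 mm of where they were (all of step 2 and z of long_tube in the frame of read_line below 0.011 m and value of joint scan_key below 0.0015 m and distance of short_tube from where it was at the start of the episode below 0.01 m and distance of each of vial_near, vial_far from where it was at the start of the episode below 0.02 m); the robot touches nothing.
It fails at once if the long tube was lifted off the plate (z of long_tube in the frame of read_line above 0.016 m).
It fails at once if the short tube was moved by more than 10 mm (distance of short_tube from where it was at the start of the episode above 0.01 m).
It fails at once if a dropper vial was pushed away or knocked over (distance of any of vial_near, vial_far from where it was at the start of the episode above 0.02 m or angle between any of vial_near, vial_far's own z axis and vertical above 0.5 rad).
It also fails if it takes over 64 s, if anything falls off the work surface, if the arm or the gripper's body presses on something with over 40 N, if the wrist force passes 120 N, or if a joint passes its speed limit or range.

## Working session

There is one attempt and no reset: what is moved stays moved. The work goes in short steps, Python scripts to look and compute and a tool call to move; the robot and the scene stay as the last step left them, time stands still between calls to the robot, and variables do not carry over. Pictures are saved under pics/ and viewed, at most 10 in all, crops included, and the job is handed in when it is done.

Besides the shell and the picture viewer there is one more tool, called after "Call:" as a command line: name --pt "numbers of a row" for each row, then --argument value for the rest. play_rows: Moves the arm, as the interface text tells. Its arguments: {"type":"object","properties":{"rows":{"type":"array"},"squeeze":{"type":"number"}},"required":["rows"]}

```bash
mkdir -p pics; ls; cat > h.py <<'E'
import numpy as np, cv2
from cell import robot, optics
def ray(name,uv,z):
    m=optics.camera_model(name)
    K=np.array([[m['fx'],0,m['cx']],[0,m['fy'],m['cy']],[0,0,1.]])
    p=cv2.undistortPoints(np.float32(uv).reshape(-1,1,2),K,np.array(m['dist'],float)).reshape(-1,2)
    d=np.c_[p[:,0],-p[:,1],-np.ones(len(p))]@np.array(m['rotation']).T
    o=np.array(m['origin']); return o+d*((z-o[2])/d[:,2])[:,None]
E
python3 - <<'E'
from h import *
s=robot.observe();print(s['time'],s['tool_pos'],s['tool_rot'],s['opening'])
for n in ('top','side'):
    p,d=optics.read_camera(n); np.save(f'pics/{n}0.npy',d); cv2.imwrite(f'pics/{n}0.png',p[:,:,::-1]); print({k:np.round(v,3).tolist() for k,v in optics.camera_model(n).items()})
E
```

```text
pics
0.0 [0.18563184 0.49068259 0.24304098] [-3.14005829e+00 -1.84433739e-04  2.77981516e+00] 0.09172979598405046
{'fx': 506.52, 'fy': 506.52, 'cx': 317.725, 'cy': 242.379, 'dist': [-0.004, 0.0, 0.0, 0.0, 0.0], 'origin': [0.452, -0.022, 0.691], 'rotation': [0.189, 0.012, -1.573]}
{'fx': 476.169, 'fy': 476.169, 'cx': 327.715, 'cy': 239.883, 'dist': [-0.013, 0.0, 0.0, 0.0, 0.0], 'origin': [0.413, -0.546, 0.375], 'rotation': [1.011, 0.021, -0.28]}
```

View pics/top0.png

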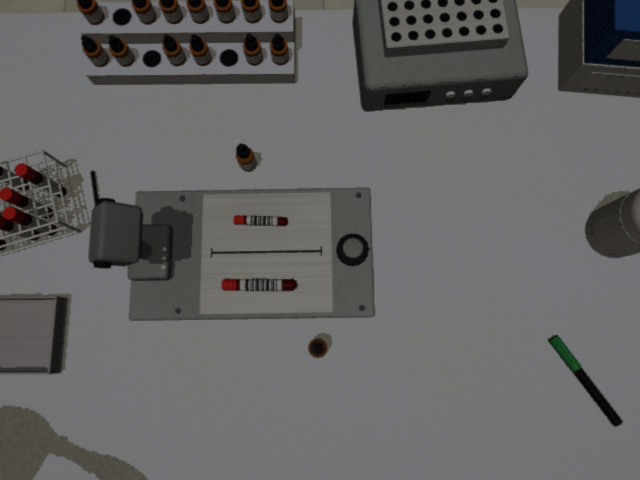

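View pics/side0.png

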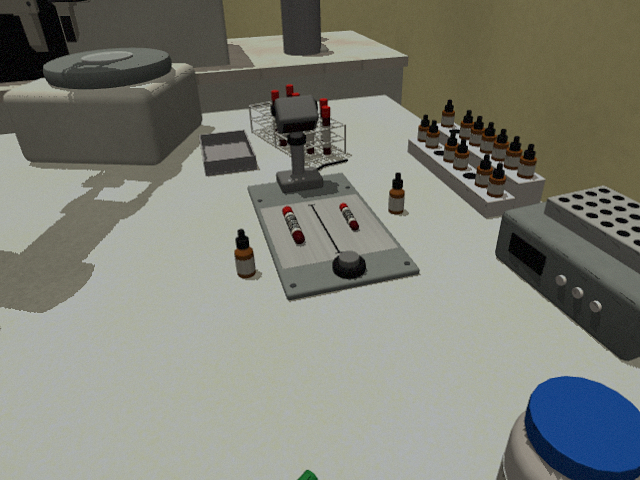

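Top view: the line runs from (212,252) to (321,251). The long tube is centred near (260,285) on the -x side and the short tube near (260,220). The key is at (352,249), and the vials are at (317,347) and (245,155).

```bash
sed -i "s/np.array(m\['rotation'\]).T/R.from_euler('xyz',m['rotation']).as_matrix().T/; 1a from scipy.spatial.transform import Rotation as R" h.py
cat >> h.py <<'E'
def measure(name='top',boxes=None,img=None):
    p=optics.read_camera(name)[0] if img is None else img
    g=p.max(2).astype(int); hsv=cv2.cvtColor(p,cv2.COLOR_RGB2HSV)
    out={}
    for k,(x0,y0,x1,y1,z) in boxes.items():
        sub=p[y0:y1,x0:x1]; gm=np.median(sub.max(2))
        mask=((sub.min(2)<gm*.6)).astype(np.uint8)
        mask=cv2.morphologyEx(mask,cv2.MORPH_CLOSE,np.ones((7,7)))
        n,l,st,c=cv2.connectedComponentsWithStats(mask); i=1+st[1:,4].argmax()
        ys,xs=np.where(l==i); q=cv2.minAreaRect(np.c_[xs+x0,ys+y0].astype(np.float32))
        b=cv2.boxPoints(q); e=np.linalg.norm(b[0]-b[1])<np.linalg.norm(b[1]-b[2])
        a1,a2=((b[0]+b[1])/2,(b[2]+b[3])/2) if e else ((b[1]+b[2])/2,(b[3]+b[0])/2)
        w=ray(name,[a1,a2,q[0]],z); w=w if w[0,1]>w[1,1] else w[[1,0,2]]
        d=w[0]-w[1]
        out[k]=dict(px=np.round(q[0],1),size=np.round(q[1],1),mid=np.round(w[2],4),len=round(float(np.linalg.norm(d)),4),ang=round(float(np.arctan2(-d[0],d[1])),4))
    return out
BOX=dict(long=(206,268,326,305,.018),short=(206,208,326,232,.0165),line=(205,240,328,263,.010))
E
python3 - <<'E'
from h import *
p=cv2.imread('pics/top0.png')[:,:,::-1].copy()
for k,v in measure(boxes=BOX|dict(key=(333,228,369,270,.022)),img=p).items(): print(k,v)
print(ray('top',[[352,249],[317,347],[245,155],[370,188],[374,317],[130,319],[137,191]],.01).round(4))
d=np.load('pics/top0.npy'); print(.691-d[249,352],.691-d[285,260],.691-d[235,260], .691-d[230,115],.691-d[250,155],.691-d[347,317])
c=p[180:330,120:380]; cv2.imwrite('pics/c.png',cv2.resize(c,None,fx=3,fy=3,interpolation=cv2.INTER_CUBIC)[:,:,::-1])
E
```

```text
long {'px': array([259., 284.]), 'size': array([12., 76.]), 'mid': array([0.5245, 0.0642, 0.018 ]), 'len': 0.1015, 'ang': -0.0035}
short {'px': array([260. , 220.4]), 'size': array([54.2,  9.6]), 'mid': array([0.612 , 0.0647, 0.0165]), 'len': 0.0744, 'ang': -0.0445}
line {'px': array([266. , 251.5]), 'size': array([  7. , 110.1]), 'mid': array([0.5699, 0.0565, 0.01  ]), 'len': 0.1506, 'ang': 0.0141}
key {'px': array([350.5, 249.5]), 'size': array([31., 35.]), 'mid': array([ 0.57  , -0.0582,  0.022 ]), 'len': 0.0469, 'ang': -0.0044}
[[ 0.5728 -0.0609  0.01  ]
 [ 0.4419 -0.0129  0.01  ]
 [ 0.7089  0.0887  0.01  ]
 [ 0.6592 -0.0873  0.01  ]
 [ 0.4808 -0.0888  0.01  ]
 [ 0.4791  0.2371  0.01  ]
 [ 0.6568  0.2393  0.01  ]]
0.024622023 0.024428844 -0.0068633556 0.14353746 0.018675804 0.080280304
```

View pics/c.png

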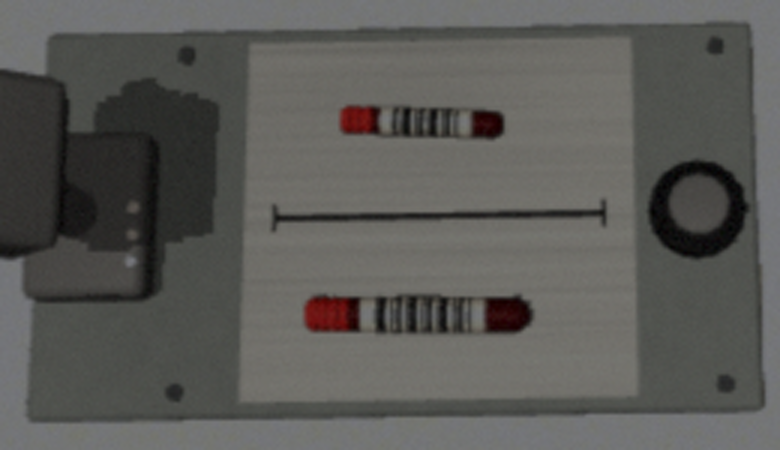

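```bash
cat >> h.py <<'E'
def go(p,yaw=np.pi+.012):
    s=robot.observe(); A=R.from_euler('xyz',s['tool_rot']); T=R.from_euler('xyz',[np.pi,0,yaw])
    print('t',s['time'],'pos',s['tool_pos'].round(4),'F',np.round(s['contact_force'],2),'cm',(A.inv().apply(np.array(p)-s['tool_pos'])*100).round(2),'turn',(A.inv()*T).as_rotvec().round(3))
E
python3 -c "
from h import *
go([.5165,.058,.15])
go([.5165,.058,.24])"
```

```text
t 0.1 pos [0.1856 0.4907 0.2431] F [-0.04  0.07 -0.4 ] cm [-46.26 -28.75   9.34] turn [-0.001 -0.    -0.374]
t 0.1 pos [0.1856 0.4907 0.2431] F [-0.04  0.07 -0.4 ] cm [-46.26 -28.76   0.34] turn [-0.001 -0.    -0.374]
```

Call:
play_rows --pt "-23 -14.3 0.2 0 0 -0.19 0.33" --pt "-23 -14.3 0.2 0 0 -0.19 0.33" --pt "-23 -14.3 0.2 0 0 -0.19 0.33" --pt "-23 -14.3 0.2 0 0 -0.19 0.33" --pt "-23 -14.3 0.2 0 0 -0.19 0.33" --pt "-23 -14.3 0.2 0 0 -0.19 0.33" --pt "-46.3 -28.8 0.3 0 0 -0.374 0.33" --pt "-46.3 -28.8 0.3 0 0 -0.374 0.33" --pt "-46.3 -28.8 0.3 0 0 -0.374 0.33" --pt "-46.3 -28.8 0.3 0 0 -0.374 0.33" --pt "-46.3 -28.8 0.3 0 0 -0.374 0.33" --pt "-46.3 -28.8 0.3 0 0 -0.374 0.33" --pt "-46.3 -28.8 9.3 0 0 -0.374 0.33" --pt "-46.3 -28.8 9.3 0 0 -0.374 0.33" --pt "-46.3 -28.8 9.3 0 0 -0.374 0.33" --pt "-46.3 -28.8 9.3 0 0 -0.374 0.33"

```text
time: 1.7
tool_pos: [0.5169, 0.0578, 0.1511]
tool_rot: [3.141, -0.001, -3.129]
contact_force: [-0.6, 0.2, -1.0]
opening: 0.0301
grip_force: 0.0
```

```bash
python3 - <<'E'
from h import *
go([.5165,.058,.049])
p,d=optics.read_camera('wrist');cv2.imwrite('pics/w1.png',p[:,:,::-1]);print(robot.observe()['opening'],robot.observe()['tool_rot'])
E
```

```text
t 1.7 pos [0.5169 0.0578 0.1511] F [-0.57  0.22 -0.97] cm [3.000e-02 1.000e-02 1.021e+01] turn [ 0.    -0.001  0.   ]
0.03028474530953075 [-3.14157679e+00  2.18873024e-03 -3.12903866e+00]
```

View pics/w1.png

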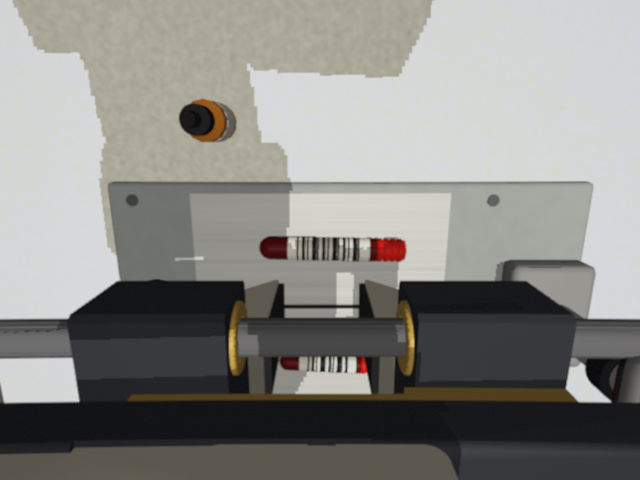

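The wrist view shows the long tube between the fingers near (325,363), the short tube at (333,248), and a vial at (203,120). The fingers straddle the tube's label symmetrically, so I'll descend.

Call:
play_rows --pt "0 0 5 0 0 0 0.33" --pt "0 0 9 0 0 0 0.33" --pt "0 0 10.2 0 0 0 0.33" --pt "0 0 10.2 0 0 0 0.33" --pt "0 0 10.5 0 0 0 0.33" --pt "0 0 10.6 0 0 0 0.33" --pt "0 0 10.6 0 0 0 0.33"

```text
time: 2.45
tool_pos: [0.5179, 0.0578, 0.0462]
tool_rot: [-3.142, 0.003, -3.129]
contact_force: [-0.4, -0.2, -0.3]
opening: 0.0303
grip_force: 0.0
```

Call:
play_rows --pt "0 0 0.1 0 0 0 0.33" --pt "0 0 0.2 0 0 0 0.33" --pt "0 0 0.25 0 0 0 0.33" --pt "0 0 0.25 0 0 0 0.33"

```text
time: 2.85
tool_pos: [0.5177, 0.0578, 0.043]
tool_rot: [3.142, 0.002, -3.129]
contact_force: [0.0, 0.4, 5.8]
opening: 0.0303
grip_force: 2.7
```

Call:
play_rows --pt "-0.2 0 -0.02 0 0 0 0.33" --pt "-0.4 0 -0.02 0 0 0 0.33" --pt "-0.6 0 -0.02 0 0 0 0.33" --pt "-0.8 0 -0.02 0 0 0 0.33" --pt "-1.0 0 -0.02 0 0 0 0.33" --pt "-1.2 0 -0.02 0 0 0 0.33" --pt "-1.4 0 -0.02 0 0 0 0.33" --pt "-1.6 0 -0.02 0 0 0 0.33" --pt "-1.8 0 -0.02 0 0 0 0.33" --pt "-2.0 0 -0.02 0 0 0 0.33" --pt "-2.0 0 -0.02 0 0 0 0.33"

```text
time: 3.95
tool_pos: [0.5379, 0.0577, 0.043]
tool_rot: [-3.141, 0.002, -3.129]
contact_force: [0.4, -2.1, 6.0]
opening: 0.0304
grip_force: 2.9
```

```bash
python3 - <<'E'
from h import *
for n in ('wrist','top'):
    p,d=optics.read_camera(n);cv2.imwrite(f'pics/{n}2.png',p[:,:,::-1])
a=cv2.imread('pics/wrist2.png')[200:];b=cv2.imread('pics/top2.png')[180:330,120:380]
b=cv2.resize(b,(520,300)); o=np.zeros((580,640,3),np.uint8);o[:280]=a;o[280:,:520]=b;cv2.imwrite('pics/m2.png',o)
E
```

```text
(no output)
```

View pics/m2.png

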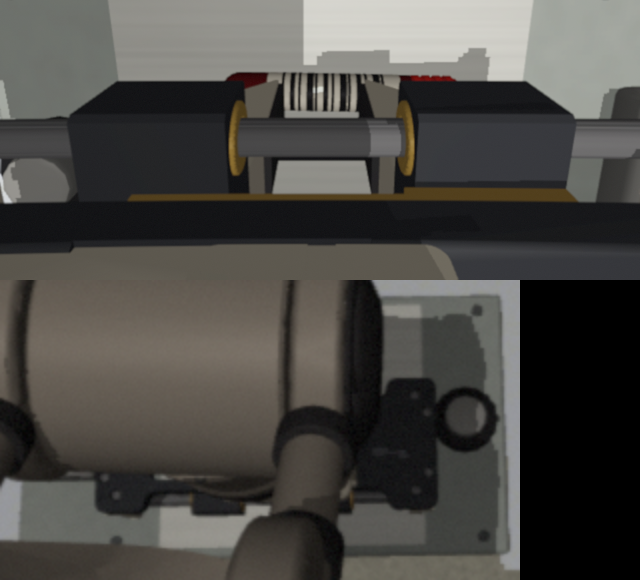

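Call:
play_rows --pt "-0.2 0 0 0 0 0 0.33" --pt "-0.4 0 0 0 0 0 0.33" --pt "-0.6 0 0 0 0 0 0.33" --pt "-0.8 0 0 0 0 0 0.33" --pt "-0.8 0 0 0 0 0 0.33" --pt "-0.8 0 0 0 0 0 0.33" --pt "-0.8 0 -1 0 0 0 0.33" --pt "-0.8 0 -5 0 0 0 0.33" --pt "0.6 0 -10 0 0 0 0.33" --pt "0.6 0 -10.7 0 0 0 0.33" --pt "0.6 0 -10.7 0 0 0 0.33" --pt "0.6 0 -10.7 0 0 0 0.33"

```text
time: 5.25
tool_pos: [0.5304, 0.058, 0.1486]
tool_rot: [3.141, -0.001, -3.129]
contact_force: [-0.7, 0.7, -0.9]
opening: 0.0306
grip_force: 0.0
```

```bash
cat >> h.py <<'E'
def wray(uv,z,s):
    m=optics.camera_model('wrist'); M=np.array(m['tool_from_camera'])
    K=np.array([[m['fx'],0,m['cx']],[0,m['fy'],m['cy']],[0,0,1.]])
    p=cv2.undistortPoints(np.float32(uv).reshape(-1,1,2),K,np.array(m['dist'],float)).reshape(-1,2)
    A=R.from_euler('xyz',s['tool_rot']).as_matrix()
    d=np.c_[p[:,0],-p[:,1],-np.ones(len(p))]@(A@M[:3,:3]).T; o=s['tool_pos']+A@M[:3,3]
    return o+d*((z-o[2])/d[:,2])[:,None]
E
python3 - <<'E'
from h import *
# check on first wrist picture (tube .5245; line .5698; short .612)
s=dict(tool_rot=[3.1415,.001,-3.129],tool_pos=np.array([.5169,.0578,.151]))
print(wray([[325,363],[333,248]],.018,s).round(4),wray([[322,306]],.01,s).round(4))
s=robot.observe();p,d=optics.read_camera('wrist');cv2.imwrite('pics/wrist3.png',p[:,:,::-1]);print(s['tool_pos'])
E
```

```text
[[0.6138 0.063  0.018 ]
 [0.5254 0.0672 0.018 ]] [[0.5719 0.0603 0.01  ]]
[0.53036906 0.05802582 0.14860021]
```

View pics/wrist3.png

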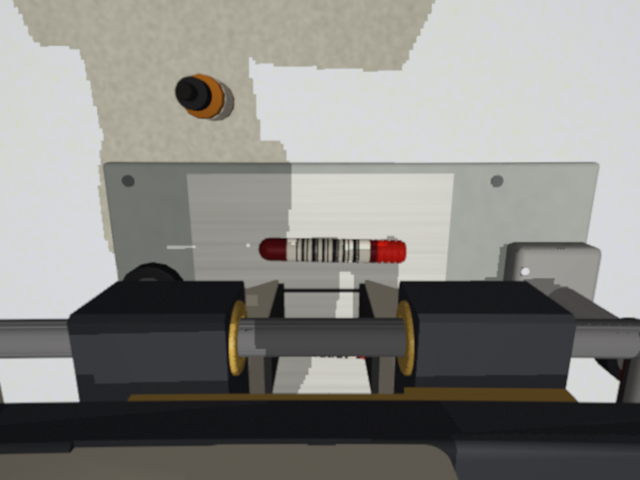

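The wrist image's upward direction is world -x, so the tube at (333,250) is the long one, now rolled along. The short tube is at about (340,353) and the line at row 291.

```bash
cat >> h.py <<'E'
def wlong(p,s,r0=220,r1=275,c0=250,c1=415):
    h=cv2.cvtColor(p,cv2.COLOR_RGB2HSV)[r0:r1,c0:c1]
    m=((h[...,1]>120)&((h[...,0]<10)|(h[...,0]>170))).astype(np.uint8)
    n,l,st,c=cv2.connectedComponentsWithStats(m); i=[k for k in range(1,n) if st[k,4]>60]; i.sort(key=lambda k:c[k][0])
    px=c[[i[0],i[-1]]]+[c0,r0]; w=wray(px,.018,s)
    ends=wray([[st[i[0],0]+c0,px[0][1]],[st[i[-1],0]+st[i[-1],2]+c0,px[1][1]]],.018,s); mid=ends.mean(0)
    print('px',px.round(1),'mid',mid.round(4),'yaw',round(float(np.arctan2(w[0,0]-w[1,0],w[1,1]-w[0,1])),4),'x-from-line(top-based .5698)',w.mean(0)[0]-.5698)
E
python3 - <<'E'
from h import *
s=dict(tool_rot=[3.1415,.001,-3.129],tool_pos=np.array([.5169,.0578,.151]))
wlong(cv2.imread('pics/w1.png')[:,:,::-1].copy(),s)
print(wray([[322,306]],.01,s).round(4))
s=robot.observe();wlong(cv2.imread('pics/wrist3.png')[:,:,::-1].copy(),s)
print(wray([[322,291]],.01,s).round(4),wray([[153,283]],.03,s).round(4))
go([.5315,.058,.0455])
E
```

```text
px [[273.8 247.2]
 [387.3 249.5]] mid [0.5257 0.0676 0.018 ] yaw -0.0094 x-from-line(top-based .5698) -0.04408331571225943
[[0.5719 0.0603 0.01  ]]
px [[273.4 248.9]
 [387.5 251.2]] mid [0.5387 0.0674 0.018 ] yaw -0.0096 x-from-line(top-based .5698) -0.031031650040753145
[[0.5717 0.0603 0.01  ]] [[ 0.5593 -0.0516  0.03  ]]
t 5.3 pos [0.5301 0.058  0.148 ] F [ 0.5   0.47 -0.59] cm [-1.700e-01 -1.000e-02  1.025e+01] turn [ 0.    -0.003  0.   ]
```

Call:
play_rows --pt "-0.1 0 5 0 0 0 0.33" --pt "-0.1 0 9 0 0 0 0.33" --pt "-0.1 0 10.1 0 0 0 0.33" --pt "-0.1 0 10.1 0 0 0 0.33" --pt "-0.1 0 10.3 0 0 0 0.33" --pt "-0.1 0 10.4 0 0 0 0.33" --pt "-0.1 0 10.45 0 0 0 0.33" --pt "-0.1 0 10.5 0 0 0 0.33" --pt "-0.1 0 10.5 0 0 0 0.33"

```text
time: 6.2
tool_pos: [0.5321, 0.058, 0.045]
tool_rot: [3.142, 0.001, -3.129]
contact_force: [0.0, 0.3, -0.6]
opening: 0.0303
grip_force: 0.0
```

Call:
play_rows --pt "0 0 0.1 0 0 0 0.33" --pt "0 0 0.2 0 0 0 0.33" --pt "0 0 0.23 0 0 0 0.33" --pt "0 0 0.23 0 0 0 0.33"

```text
time: 6.6
tool_pos: [0.5328, 0.058, 0.043]
tool_rot: [3.142, 0.002, -3.129]
contact_force: [-0.1, -0.4, 6.0]
opening: 0.0305
grip_force: 3.0
```

Call:
play_rows --pt "-0.2 0 0 0 0 0 0.33" --pt "-0.4 0 0 0 0 0 0.33" --pt "-0.6 0 0 0 0 0 0.33" --pt "-0.8 0 0 0 0 0 0.33" --pt "-1.0 0 0 0 0 0 0.33" --pt "-1.2 0 0 0 0 0 0.33" --pt "-1.4 0 0 0 0 0 0.33" --pt "-1.6 0 0 0 0 0 0.33" --pt "-1.8 0 0 0 0 0 0.33" --pt "-2.0 0 0 0 0 0 0.33" --pt "-2.2 0 0 0 0 0 0.33" --pt "-2.4 0 0 0 0 0 0.33" --pt "-2.6 0 0 0 0 0 0.33" --pt "-2.6 0 0 0 0 0 0.33" --pt "-2.6 0 0 0 0 0 0.33"

```text
time: 8.1
tool_pos: [0.5589, 0.0579, 0.043]
tool_rot: [-3.141, 0.002, -3.129]
contact_force: [0.9, -0.7, 5.1]
opening: 0.0304
grip_force: 2.8
```

Call:
play_rows --pt "0 0 -0.3 0 0 0 0.33" --pt "0 0 -1 0 0 0 0.33" --pt "0 0 -5 0 0 0 0.33" --pt "1.2 0 -10 0 0 0 0.33" --pt "1.2 0 -10.5 0 0 0 0.33" --pt "1.2 0 -10.5 0 0 0 0.33" --pt "1.2 0 -10.5 0 0 0 0.33"

```text
time: 8.8
tool_pos: [0.5454, 0.0582, 0.1464]
tool_rot: [3.141, -0.001, -3.129]
contact_force: [0.0, 0.4, -0.3]
opening: 0.0302
grip_force: 0.0
```

```bash
cat > w.py <<'E'
from h import *
import sys
s=robot.observe();p,d=optics.read_camera('wrist');cv2.imwrite(f'pics/wrist{sys.argv[1]}.png',p[:,:,::-1]);print(s['time'],s['tool_pos'],s['tool_rot'])
wlong(p,s)
c=p[275:320,322:345].mean((1,2)); print('line row',275+c.argmin(), wray([[333,275+c.argmin()]],.01,s).round(4))
E
python3 w.py 4
```

```text
8.8 [0.54536349 0.05822987 0.14637234] [ 3.14139138e+00 -1.29413886e-03 -3.12936001e+00]
px [[272.4 248. ]
 [387.7 250.4]] mid [0.5532 0.0672 0.018 ] yaw -0.0098 x-from-line(top-based .5698) -0.016619255456928994
line row 319 [[0.6081 0.0688 0.01  ]]
```

Call:
play_rows --pt "0.1 0 5 0 0 0 0.33" --pt "0.1 0 9 0 0 0 0.33" --pt "0.1 0 9.9 0 0 0 0.33" --pt "0.1 0 9.9 0 0 0 0.33" --pt "0.1 0 10.1 0 0 0 0.33" --pt "0.1 0 10.2 0 0 0 0.33" --pt "0.1 0 10.3 0 0 0 0.33" --pt "0.1 0 10.3 0 0 0 0.33"

```text
time: 9.65
tool_pos: [0.5454, 0.0582, 0.045]
tool_rot: [3.142, 0.002, -3.129]
contact_force: [0.1, 0.1, 0.0]
opening: 0.0302
grip_force: 0.0
```

Call:
play_rows --pt "0 0 0.1 0 0 0 0.33" --pt "0 0 0.2 0 0 0 0.33" --pt "0 0 0.23 0 0 0 0.33" --pt "0 0 0.23 0 0 0 0.33"

```text
time: 10.05
tool_pos: [0.5459, 0.0581, 0.0429]
tool_rot: [-3.142, 0.003, -3.129]
contact_force: [-0.8, 0.3, 7.0]
opening: 0.0302
grip_force: 3.3
```

Call:
play_rows --pt "-0.2 0 0 0 0 0 0.33" --pt "-0.4 0 0 0 0 0 0.33" --pt "-0.6 0 0 0 0 0 0.33" --pt "-0.8 0 0 0 0 0 0.33" --pt "-1.0 0 0 0 0 0 0.33" --pt "-1.2 0 0 0 0 0 0.33" --pt "-1.4 0 0 0 0 0 0.33" --pt "-1.6 0 0 0 0 0 0.33" --pt "-1.8 0 0 0 0 0 0.33" --pt "-2.0 0 0 0 0 0 0.33" --pt "-2.2 0 0 0 0 0 0.33" --pt "-2.4 0 0 0 0 0 0.33" --pt "-2.4 0 0 0 0 0 0.33" --pt "-2.4 0 0 0 0 0 0.33"

```text
time: 11.45
tool_pos: [0.5701, 0.058, 0.043]
tool_rot: [-3.141, 0.003, -3.129]
contact_force: [0.5, -1.6, 5.5]
opening: 0.0304
grip_force: 3.2
```

Call:
play_rows --pt "0 0 -0.3 0 0 0 0.33" --pt "0 0 -1 0 0 0 0.33" --pt "0 0 -5 0 0 0 0.33" --pt "1.2 0 -10 0 0 0 0.33" --pt "1.2 0 -10.5 0 0 0 0.33" --pt "1.2 0 -10.5 0 0 0 0.33" --pt "1.2 0 -10.5 0 0 0 0.33"

```text
time: 12.15
tool_pos: [0.5563, 0.0584, 0.146]
tool_rot: [3.141, -0.001, -3.129]
contact_force: [1.1, 0.1, -0.1]
opening: 0.0304
grip_force: 0.0
```

```bash
python3 w.py 5
```

```text
12.15 [0.55632289 0.05835264 0.14604157] [ 3.14142306e+00 -1.36990487e-03 -3.12934344e+00]
px [[272.3 251.7]
 [387.7 253.9]] mid [0.5665 0.0677 0.018 ] yaw -0.0086 x-from-line(top-based .5698) -0.003239520206602564
line row 319 [[0.6189 0.0689 0.01  ]]
```

View pics/wrist5.png

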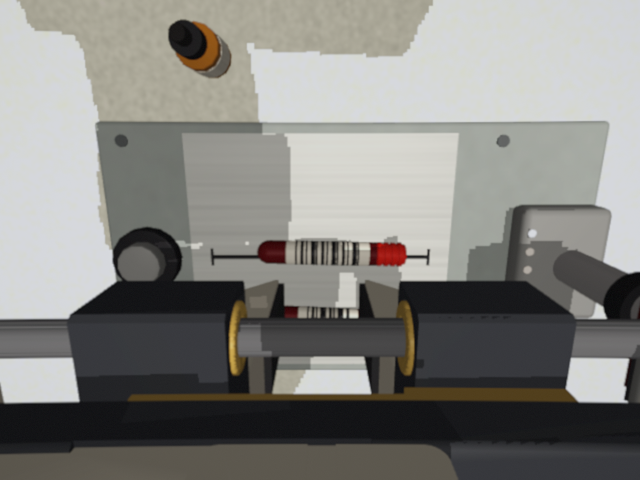

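The tube is at about (333,253). The line's visible ends are at (212,257) and (428,257), so the tube is a few mm short. The key is at (140,261).

```bash
python3 - <<'E'
from h import *
s=robot.observe();p=cv2.imread('pics/wrist5.png')[:,:,::-1]
for c0,c1 in((220,252),(411,424)):
    c=p[245:270,c0:c1].mean((1,2)); c=np.clip(np.median(c)-c-15,0,None); print(245+(c*np.arange(25)).sum()/c.sum(), end=' ')
    r=245+(c*np.arange(25)).sum()/c.sum(); print(wray([[(c0+c1)/2,r]],.01,s).round(4))
print(wray([[140,261]],.032,s).round(4),wray([[212,257],[428,257]],.01,s).round(4), ray('top',[[352.5,248]],.032).round(4))
E
```

```text
256.4363368461514 [[5.717e-01 4.000e-04 1.000e-02]]
256.4174040433636 [[0.5702 0.1268 0.01  ]]
[[ 0.5688 -0.0563  0.032 ]] [[ 0.5723 -0.0163  0.01  ]
 [ 0.5706  0.1341  0.01  ]] [[ 0.5702 -0.0603  0.032 ]]
```

Call:
play_rows --pt "-0.5 0 5 0 0 0 0.33" --pt "-0.5 0 9 0 0 0 0.33" --pt "-0.5 0 9.9 0 0 0 0.33" --pt "-0.5 0 9.9 0 0 0 0.33" --pt "-0.5 0 10.1 0 0 0 0.33" --pt "-0.5 0 10.2 0 0 0 0.33" --pt "-0.5 0 10.27 0 0 0 0.33" --pt "-0.5 0 10.27 0 0 0 0.33"

```text
time: 13.0
tool_pos: [0.5621, 0.0584, 0.0447]
tool_rot: [3.142, 0.001, -3.129]
contact_force: [-0.3, 0.1, -0.4]
opening: 0.0302
grip_force: 0.0
```

Call:
play_rows --pt "0 0 0.1 0 0 0 0.33" --pt "0 0 0.2 0 0 0 0.33" --pt "0 0 0.23 0 0 0 0.33" --pt "0 0 0.23 0 0 0 0.33"

```text
time: 13.4
tool_pos: [0.5629, 0.0583, 0.0429]
tool_rot: [-3.142, 0.003, -3.129]
contact_force: [-0.7, -0.8, 7.2]
opening: 0.03
grip_force: 3.2
```

Call:
play_rows --pt "-0.2 0 0 0 0 0 0.33" --pt "-0.4 0 0 0 0 0 0.33" --pt "-0.6 0 0 0 0 0 0.33" --pt "-0.7 0 0 0 0 0 0.33" --pt "-0.7 0 0 0 0 0 0.33" --pt "-0.7 0 0 0 0 0 0.33" --pt "-0.7 0 0 0 0 0 0.33"

```text
time: 14.1
tool_pos: [0.57, 0.0583, 0.043]
tool_rot: [-3.141, 0.003, -3.129]
contact_force: [-0.0, -0.5, 6.7]
opening: 0.03
grip_force: 3.0
```

Call:
play_rows --pt "0 0 -0.3 0 0 0 0.33" --pt "0 0 -1 0 0 0 0.33" --pt "0 0 -5 0 0 0 0.33" --pt "1.2 0 -10 0 0 0 0.33" --pt "1.2 0 -10.5 0 0 0 0.33" --pt "1.2 0 -10.5 0 0 0 0.33" --pt "1.2 0 -10.5 0 0 0 0.33"

```text
time: 14.8
tool_pos: [0.5564, 0.0583, 0.146]
tool_rot: [3.141, -0.001, -3.129]
contact_force: [-0.2, -0.1, -0.9]
opening: 0.0302
grip_force: 0.0
```

```bash
python3 w.py 6; python3 - <<'E'
from h import *
s=robot.observe();p=cv2.imread('pics/wrist6.png')[:,:,::-1]
for c0,c1 in((220,252),(411,424)):
    c=p[238:268,c0:c1].mean((1,2)); c=np.clip(np.median(c)-c-15,0,None); r=238+(c*np.arange(30)).sum()/c.sum(); print(r,wray([[(c0+c1)/2,r]],.01,s).round(4))
E
```

```text
14.8 [0.55635221 0.05832974 0.14604866] [ 3.14145348e+00 -1.30883976e-03 -3.12933312e+00]
px [[272.3 258.9]
 [387.  261. ]] mid [0.5716 0.0671 0.018 ] yaw -0.0084 x-from-line(top-based .5698) 0.0018592103896265533
line row 319 [[0.6189 0.0689 0.01  ]]
256.43746651961555 [[5.717e-01 4.000e-04 1.000e-02]]
256.4158378628426 [[0.5702 0.1268 0.01  ]]
```

View pics/wrist6.png

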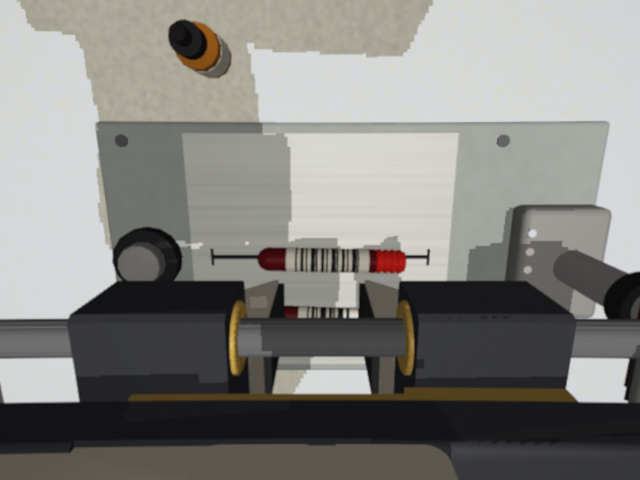

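```bash
python3 - <<'E'
from h import *
print(np.round(optics.camera_model('wrist')['tool_from_camera'],3)); go([.571,-.059,.0535]); 
print(ray('top',[[318,348]],.06).round(3))
E
```

```text
[[-0.001  0.967  0.253  0.067]
 [ 1.     0.001 -0.001  0.001]
 [-0.001  0.253 -0.967 -0.142]
 [ 0.     0.     0.     1.   ]]
t 14.85 pos [0.5561 0.0583 0.1454] F [ 0.14 -0.12 -0.24] cm [ -1.37 -11.75   9.19] turn [ 0.    -0.003  0.   ]
[[ 0.441 -0.015  0.06 ]]
```

Call:
play_rows --pt "-1.4 -4 0 0 0 0 0" --pt "-1.4 -8 0 0 0 0 0" --pt "-1.4 -11.8 0 0 0 0 0" --pt "-1.4 -11.8 0 0 0 0 0" --pt "-1.4 -11.8 4 0 0 0 0" --pt "-1.4 -11.8 8 0 0 0 0" --pt "-1.4 -11.8 9 0 0 0 0" --pt "-1.4 -11.8 9 0 0 0 0" --pt "-1.4 -11.8 9 0 0 0 0" --squeeze 5

```text
time: 15.75
tool_pos: [0.5731, -0.0593, 0.0577]
tool_rot: [-3.141, 0.001, -3.129]
contact_force: [0.3, -0.4, 0.6]
opening: 0.0005
grip_force: 0.0
```

Call:
play_rows --pt "0.1 0 0.4 0 0 0 0" --pt "0.1 0 0.8 0 0 0 0" --pt "0.1 0 1.0 0 0 0 0" --pt "0.1 0 1.2 0 0 0 0" --pt "0.1 0 1.3 0 0 0 0" --pt "0.1 0 1.3 0 0 0 0"

```text
time: 16.35
tool_pos: [0.5719, -0.0596, 0.0443]
tool_rot: [-3.141, 0.001, -3.129]
contact_force: [0.4, 1.2, 4.8]
opening: 0.0005
grip_force: 2.1
```

Force is 4.8 N, so the key is almost fully down. I'll push to the stop, then release and clear.

Call:
play_rows --pt "0 0 0.1 0 0 0 0" --pt "0 0 0.2 0 0 0 0" --pt "0 0 0.25 0 0 0 0" --pt "0 0 0.25 0 0 0 0" --pt "0 0 0.25 0 0 0 0"

```text
time: 16.85
tool_pos: [0.5719, -0.0596, 0.043]
tool_rot: [-3.141, 0.002, -3.129]
contact_force: [-1.6, 0.7, 15.5]
opening: 0.0006
grip_force: 7.8
```

Key is on its stop at 15 N. Now I'll lift and move away so the top camera can see.

Call:
play_rows --pt "0 0 -0.5 0 0 0 0" --pt "0 0 -2 0 0 0 0" --pt "0 0 -7 0 0 0 0" --pt "0 0 -12 0 0 0 0" --pt "0 0 -14 0 0 0 0" --pt "6 -5 -14 0 0 0 0" --pt "10 -10 -14 0 0 0 0" --pt "14 -15 -14 0 0 0 0" --pt "14 -20 -14 0 0 0 0" --pt "14 -25 -14 0 0 0 0" --pt "14 -25 -14 0 0 0 0" --pt "14 -25 -14 0 0 0 0"

```text
time: 18.05
tool_pos: [0.4327, -0.3163, 0.1806]
tool_rot: [-3.14, -0.001, -3.135]
contact_force: [0.0, 0.7, -0.2]
opening: 0.0006
grip_force: 0.0
```

```bash
python3 - <<'E'
from h import *
p,d=optics.read_camera('top'); cv2.imwrite('pics/top7.png',p[:,:,::-1])
print(measure(boxes=dict(short=BOX['short'],long=(219,235,302,268,.018)),img=p)); print(robot.observe()['contact_force'])
c=p[140:370,120:400]; cv2.imwrite('pics/c7.png',cv2.resize(c,None,fx=2.5,fy=2.5)[:,:,::-1])
E
```

```text
{'short': {'px': array([260. , 220.5]), 'size': array([54.2,  9.8]), 'mid': array([0.6119, 0.0647, 0.0165]), 'len': 0.0745, 'ang': -0.0461}, 'long': {'px': array([260. , 250.5]), 'size': array([11., 82.]), 'mid': array([0.5699, 0.0637, 0.018 ]), 'len': 0.1109, 'ang': -0.0044}}
[-0.02068908 -0.28965077 -0.31796245]
```

View pics/c7.png

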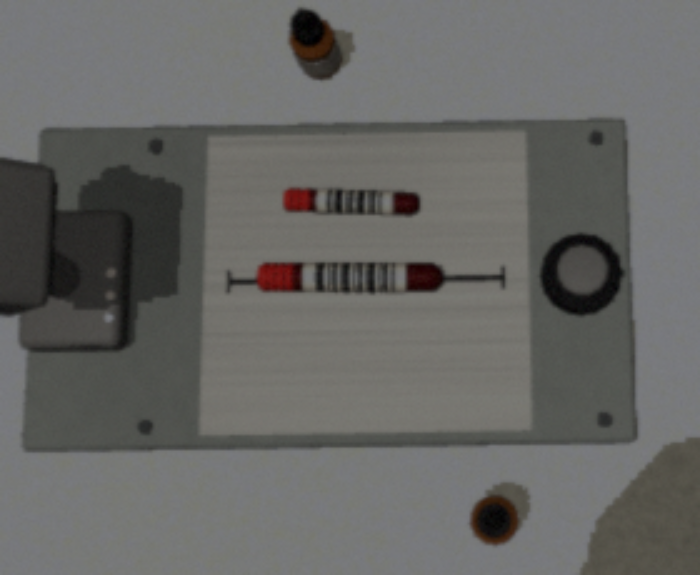

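The long tube lies on the line: its axis is at row 277 and the line's ends are at rows 281 and 277, which is within about 1 mm. The short tube and vials have not moved, and the key looks up.

```bash
python3 -c "
from cell import robot
print(robot.hand_in())"
```

```text
the job is handed in; nothing more can be done
None
```

I rolled the long tube onto the reading line, pressed the scan key to its stop and released it, and handed the job in at about 18 s; no verdict came back. In the last images the tube was within about 1 mm of the line, and the short tube and both vials were where they started.

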